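Post the slicer insert into the free bay of its storage case

ROBOT

A 6-joint arm with a two-finger parallel gripper is mounted at the origin on the work surface; the furniture and walls round the work are solid. World frame = base frame: x ahead of the robot, y to its left, z up, the work surface at z = 0. Lengths are in m, angles in degrees, forces in N, time in s.
With the tool pointing down it reaches from about 0.25 to 0.725 m from the base axis. Payload 9.7 kg.
Tool frame: the origin (TCP) lies midway between the tips of the shut fingers; the grasp point (between the pads) lies 19 mm behind it (bot.pinch_z is the distance from the TCP to the grasp point, in m); z points along the fingers, x is the direction in which the jaws open and shut, and the axes are right-handed (so a half turn about z gives the same grasp; the last joint's range is limited). The gripper opens to 85 mm and grips with 20 to 120 N. Pads are 22 mm wide; open, the fingers measure 114 mm over their backs; the gripper's body (76 mm by 85 mm) begins 54 mm behind the grasp point. The pads swing forward as they close: fully open they stand 13 mm farther back than shut.
Start: joints at [-70.989, 4.979, 10.078, 95.1, 0, 90], TCP at [0.179, -0.52, 0.231] pointing down, gripper open.
Joint ranges: [-179.16, 179.16], [-48.56, 103.87], [-65.8, 70.77], [-126.05, 130.52], [-82.76, 87.17], [-180, 180]. Speed limits (degrees/s): [127.2, 127.2, 147.25, 180, 180, 180].

INTERFACE

Orientations are given as [roll, pitch, yaw] about the fixed x, y, z axes, in that order (R = Rz(yaw) Ry(pitch) Rx(roll)).
In Python, from workcell import bot gives the robot as it stands. The module is installed in compiled form; this text tells all that it offers.
- The arm moves only by the shell command python3 -m pendant 'ROWS' [FORCE]. ROWS is JSON, a list of rows, each a list of 7 numbers: the shift along the tool's x, y, z scaled (see below), then the turn, a rotation vector about the tool's x, y, z scaled (see below), then the closure, from 0 (fully open) to 1 (shut). In form: [[tx, ty, tz, wx, wy, wz, jaw], ...]. A call has 1 to 12 rows; each row shifts and turns the pose as measured when the row begins, along the tool's axes as they then stand; what a row does not reach is not made up. The controller multiplies each number of a shift by 0.25 m and each number of a turn by pi rad. A row lasts 1/10 s, in which the tool goes at most 50 mm and 8.59 degrees, less where a joint would pass 70% of its speed; a pose out of reach is approached as far as the arm can. A call with a number of a shift or a turn outside -1 to 1 is refused whole. A call with a gripper value outside its range is refused whole. The fingers move at their own pace and stop on an object; FORCE is the grip in N (left out, the last holds). Time passes only in rows, so rows that do not move let the fingers close. It gives the time, the measured TCP pose, the force and the opening at its end, in the units of the state.
- bot.get_obs(): the state, without advancing time (a new reading comes with each control period).
- bot.camera(name): name is "side" or "top"; returns the picture (384x512x3 uint8, red, green, blue); there is no depth.
- bot.calibration(name): a dict with "intrinsics" (3x3 intrinsics, pixels), "k1" (the pictures are not rectified: a ray, as slopes to the right and down, at radius r is drawn at 1 + k1 r^2 times it, then the intrinsics apply), "xyz" and "attitude" of the camera in the world. Camera axes: x right, y up, looking along -z (the intrinsics and any distortion apply to the point x, -y, -z); pixel columns grow to the right and rows downward; lengths in m; the calibration is good to about 2 mm. A picture is of the moment at which its call begins. calibration takes no time and is no camera call.
- bot.job_done(): hands the job in, once; it reports no verdict.
The state is a dict: "time": time; "q": joint angles; "qd": joint speeds; "joint_efforts": joint torques, N m; "ee_pos": TCP position; "tcp_rot": TCP orientation; "wrist_force": force on the tool from outside, world axes, zero at the start; "torque": the same for the moment, N m; "opening": finger opening in m.
Only numpy, scipy, OpenCV 4.12 (cv2) and the standard library are available. Lean on these libraries where they do the work, as an engineer would, in place of code of your own. Each camera call takes 0.05 s, during which the arm holds its last target.

TASK

Put the clean slicer insert away: take it out of the drying stand and push it through a slot of the storage case until it is fully home, its top edge level with the top of the case. Only one of the three bays is free, and the spring flaps under the slots hide which: the other two already hold shorter inserts, so feel for the bay that lets it go all the way down. Leave the chopping board in its stand and the salt shaker standing where it is.

Things in the scene. Friction and masses are not known exactly. Their poses are not given: they have to be found in the camera images.
- insert: slicer insert: flat plate, 110 mm long (its x), 8 mm thick (its y), 95 mm high (its z), about 0.12 kg, grey plastic frame with a steel face and a slanted slit. Origin: middle of its lower edge, which is rounded (4 mm radius). It starts on edge in a groove of the stand, top edge 107 mm above the worktop, leaning up to 3 degrees. Either face may look either way in the case.
- insert_top (a point): middle of the insert's top edge, 95 mm above its origin; same axes as the insert
- case: storage case, a fixed wooden box with an 8 mm steel lid, 144 (its x) x 166 (its y) x 110 mm high, flat top. Origin: centre of its underside. Three slots through the lid, along its x, at y = +45, 0, -45 mm. The free bay is 94 mm deep below the mouth: the insert at home stands 1 mm proud. In the two taken bays a solid stop is met 36 mm below the mouth. Which is free varies and cannot be seen.
- bay_a (a point): centre of the mouth (115 x 12 mm) of one of the three bays, on the case top, 110 mm above the worktop, at case y = +45 mm; x along the slot, y across it, z up. Inside 116 x 13 mm. Under the lid a spring flap, hinged on the +y side, yields to a push of some 2 to 8 N and then presses on the insert from the side: it does not fall by itself but needs a push of a few newtons all the way.
- bay_b (a point): centre of the mouth (115 x 12 mm) of one of the three bays, on the case top, 110 mm above the worktop, at case y = 0 mm; x along the slot, y across it, z up. Inside 116 x 13 mm. Under the lid a spring flap, hinged on the +y side, yields to a push of some 2 to 8 N and then presses on the insert from the side: it does not fall by itself but needs a push of a few newtons all the way.
- bay_c (a point): centre of the mouth (115 x 12 mm) of one of the three bays, on the case top, 110 mm above the worktop, at case y = -45 mm; x along the slot, y across it, z up. Inside 116 x 13 mm. Under the lid a spring flap, hinged on the +y side, yields to a push of some 2 to 8 N and then presses on the insert from the side: it does not fall by itself but needs a push of a few newtons all the way.
- stand: drying stand, a fixed wooden block 150 mm (its x) x 130 mm (its y) x 50 mm high with two grooves along its x, at y = +32 and -32 mm, 10.5 mm wide, floor at 12 mm height, open at both ends. Origin: centre of its underside. One groove holds the slicer insert, the other the chopping board.
- board: small wooden chopping board, 150 mm long (x), 8 mm thick (y), 115 mm high (z), standing on edge in the other groove of the stand; origin in the middle of its lower edge. To be left there.
- salt_shaker: salt shaker, 44 mm across, 90 mm high, standing between the stand and the case; origin at the centre of its foot. To be left standing.
Mind the look-alikes: they are no part of the job. Several things look just like the case: the one meant starts farthest from the robot's base.

How it is judged:
By the outcome, as a careful person would: the job done as asked, in the order asked, and still so for the second after the job is handed in, with the robot touching nothing.
It also fails if it takes over 59 s, if anything falls off the work surface, if the arm or the gripper's body presses on something with over 40 N, if the wrist force passes 120 N, or if a joint passes its speed limit or range.

## Working session

There is one attempt and no reset: what is moved stays moved. The work goes in short steps, Python scripts to look and compute and a shell command to move; the robot and the scene stay as the last step left them, time stands still between calls to the robot, and variables do not carry over. Pictures are saved under pics/ and viewed, and the job is handed in when it is done.

```bash
mkdir -p pics; ls; python3 - <<'E'
from workcell import bot
import cv2
for n in ("side","top"):
    im=bot.camera(n); cv2.imwrite(f"pics/{n}0.png",im[:,:,::-1]); print(n,bot.calibration(n))
print(bot.get_obs(), bot.pinch_z)
E
```

```text
pics
side {'intrinsics': array([[346.66081206,   0.        , 249.68647698],
       [  0.        , 346.66081206, 200.89722994],
       [  0.        ,   0.        ,   1.        ]]), 'k1': -0.01417210200805539, 'xyz': array([0.4097588 , 0.71915485, 0.71285907]), 'attitude': array([ 50.34604826,   1.23748128, 177.76153482])}
top {'intrinsics': array([[442.10353086,   0.        , 246.74554066],
       [  0.        , 442.10353086, 195.51621653],
       [  0.        ,   0.        ,   1.        ]]), 'k1': -0.16956265916371366, 'xyz': array([ 0.29646721, -0.00346399,  1.33975618]), 'attitude': array([  3.60555305,  -0.99623048, -88.94827288])}
{'time': 0.1, 'q': array([-7.09898668e+01,  5.00833732e+00,  1.00376780e+01,  9.51004889e+01,
       -3.59345790e-03,  9.00008260e+01]), 'qd': array([ 0.01602121, -0.00257782,  0.0706332 ,  0.04212065,  0.03471898,
       -0.00498988]), 'joint_efforts': array([ 3.68135370e-04, -5.21558583e+01,  4.65654910e+01,  1.59883074e-02,
        2.50467627e-05,  5.56108546e-06]), 'ee_pos': array([ 0.17906582, -0.51980115,  0.23063846]), 'tcp_rot': array([ 1.79996406e+02,  7.11481342e-02, -7.09906928e+01]), 'wrist_force': array([-0.11695625,  0.33520854,  0.17526442]), 'torque': array([-0.01082911, -0.03494754,  0.02923081]), 'opening': 0.08556624701423952} 0.0187
```

View pics/side0.png

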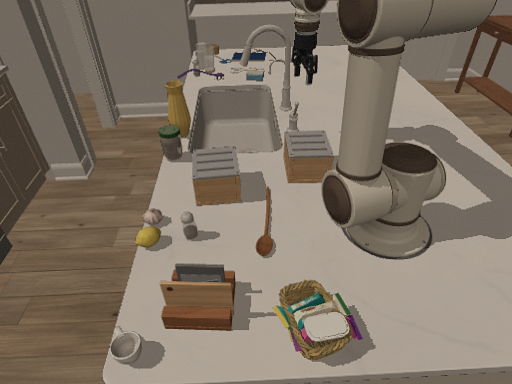

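View pics/top0.png

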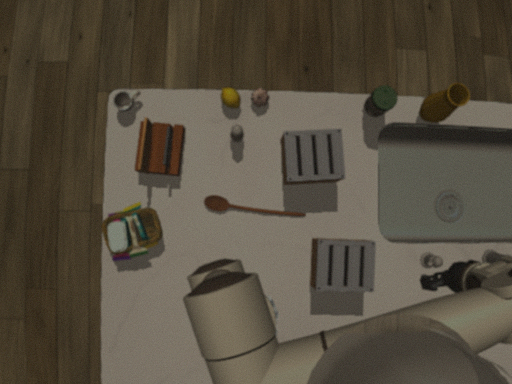

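The top view shows two look-alike cases, A at px (313,155) and B at (343,265). In the stand at (160,148), the light board is at the far left (145,147) and the grey insert is near (175,150). The salt shaker is at (237,132). I'll check the geometry in zoomed crops.

```bash
cat > h.py <<'E'
import numpy as np, cv2, json
from scipy.spatial.transform import Rotation as R
from workcell import bot
def proj(n,P):
    c=bot.calibration(n); Rm=R.from_euler('xyz',c['attitude'],degrees=True).as_matrix()
    p=(np.atleast_2d(P)-c['xyz'])@Rm
    s=np.c_[p[:,0]/-p[:,2], -p[:,1]/-p[:,2]]
    s=s*(1+c['k1']*(s**2).sum(1,keepdims=True))
    K=c['intrinsics']; return s@K[:2,:2].T+K[:2,2]
def unproj(n,uv,z):
    c=bot.calibration(n); K=c['intrinsics']; Rm=R.from_euler('xyz',c['attitude'],degrees=True).as_matrix()
    d=(np.atleast_2d(uv).astype(float)-K[:2,2])/K[0,0]; s=d.copy()
    for _ in range(20): s=d/(1+c['k1']*(s**2).sum(1,keepdims=True))
    r=np.c_[s[:,0],-s[:,1],-np.ones(len(s))]@Rm.T
    z=np.broadcast_to(z,(len(s),))
    return c['xyz']+r*((z-c['xyz'][2])/r[:,2])[:,None]
def crop(im,x0,y0,x1,y1,f,name):
    o=cv2.resize(im[y0:y1,x0:x1,::-1],None,fx=f,fy=f,interpolation=cv2.INTER_CUBIC); 
    for v in range((x0+9)//10*10,x1,10): cv2.putText(o,str(v),(int((v-x0)*f),8),0,.3,(0,255,255)); cv2.line(o,(int((v-x0+.5)*f),9),(int((v-x0+.5)*f),13),(0,255,255))
    for v in range((y0+9)//10*10,y1,10): cv2.putText(o,str(v),(0,int((v-y0+.5)*f)),0,.3,(0,255,255))
    cv2.imwrite(name,o)
E
python3 - <<'E'
from h import *
t=cv2.imread('pics/top0.png')[:,:,::-1]; s=cv2.imread('pics/side0.png')[:,:,::-1]
crop(t,120,105,200,185,7,'pics/c1.png'); crop(t,270,115,360,195,7,'pics/c2.png'); crop(s,150,240,250,340,6,'pics/c3.png'); crop(s,170,130,260,220,6,'pics/c4.png')
print(unproj('top',[[313,155],[343,265]],.11))
E
```

```text
[[ 0.49270444 -0.20855682  0.11      ]
 [ 0.18430536 -0.29704677  0.11      ]]
```

View pics/c1.png

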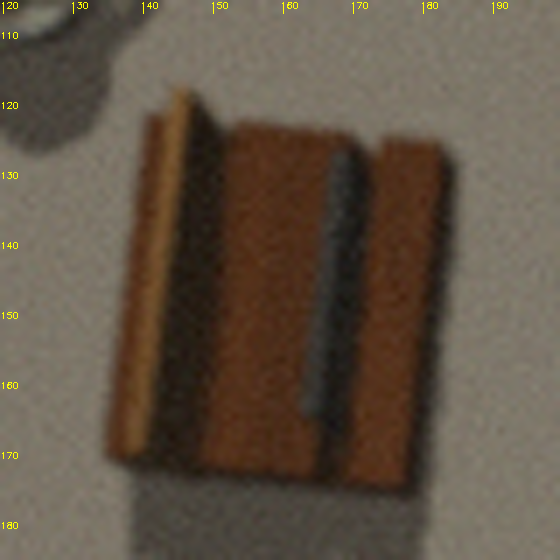

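View pics/c2.png

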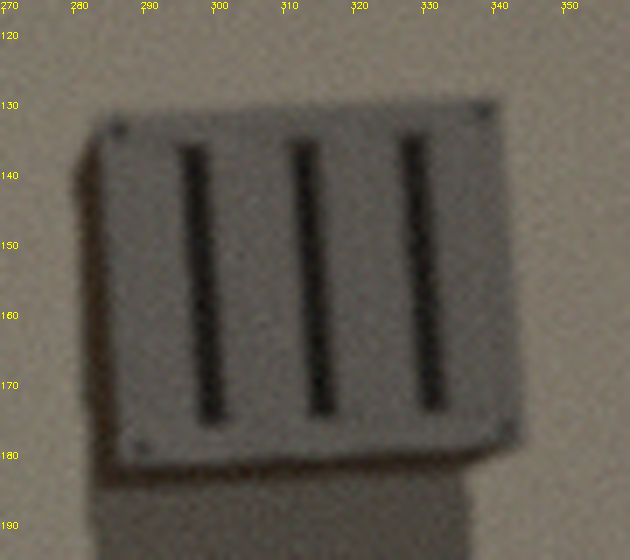

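View pics/c3.png

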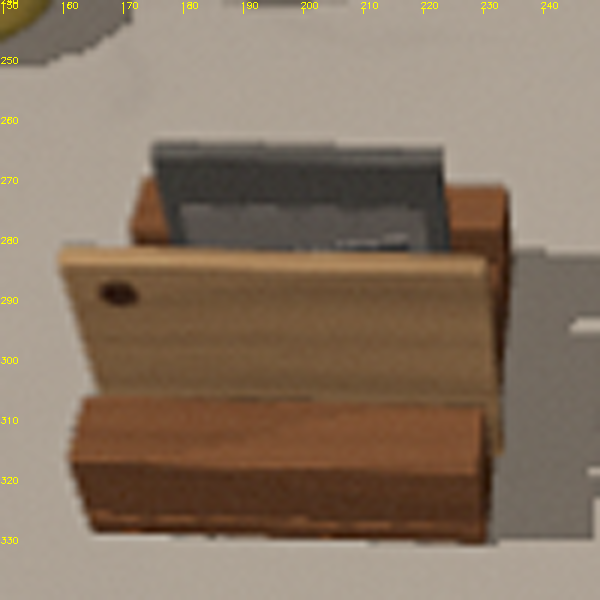

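View pics/c4.png

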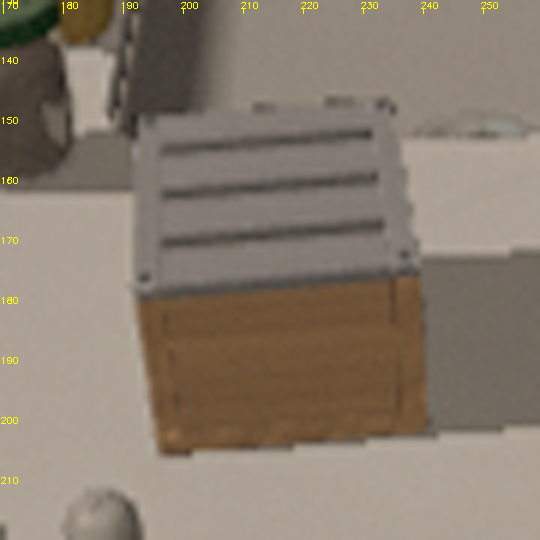

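```bash
python3 - <<'E'
from h import *
from scipy.optimize import least_squares
T=lambda p,x0,y0,f:np.array(p)/f+[x0-.5,y0-.5]
ct=T([[193,147],[211,422],[302,140],[322,415],[412,137],[432,408],[98,120],[497,98],[522,443],[118,465]],270,115,7)
cs=T([[383,223],[163,244],[377,177],[163,195],[371,132],[163,150],[418,272],[135,297]],170,130,6)
it=T([[342,152],[312,415]],120,105,7); is_=T([[153,150],[443,154]],150,240,6)
for nm,n,p,z in (('case','top',ct,.11),('case','side',cs,.11),('ins','top',it,.107),('ins','side',is_,.107)):
    print(nm,n); print(unproj(n,p,z).round(4)[:,:2].tolist())
st=T([[150,115],[442,140],[412,495],[108,460]],120,105,7); print('stand',unproj('top',st,.05).round(4)[:,:2].tolist())
bt=T([[180,92],[137,450]],120,105,7); print('board',unproj('top',bt,.127).round(4)[:,:2].tolist())
print('salt',unproj('top',[[237,129]],.09),unproj('side',[[187,215],[190,236]],[.088,.0]))
E
```

```text
case top
[[0.5474, -0.1628], [0.4356, -0.171], [0.5516, -0.2074], [0.4394, -0.216], [0.5542, -0.2526], [0.4433, -0.2609], [0.5575, -0.1241], [0.5715, -0.2879], [0.43, -0.2979], [0.4175, -0.1337]]
case side
[[0.4385, -0.1778], [0.5512, -0.1667], [0.4416, -0.2217], [0.5548, -0.2125], [0.4449, -0.2675], [0.5583, -0.2574], [0.4211, -0.1329], [0.5615, -0.1213]]
ins top
[[0.5675, 0.2029], [0.4596, 0.2111]]
ins side
[[0.5715, 0.202], [0.4622, 0.2101]]
stand [[0.5952, 0.2958], [0.5857, 0.1699], [0.434, 0.1776], [0.4466, 0.3075]]
board [[0.5869, 0.2662], [0.4418, 0.2773]]
salt [[0.56633995 0.00773622 0.09      ]] [[0.56575943 0.01393436 0.088     ]
 [0.56990135 0.0065126  0.        ]]
```

```bash
python3 - <<'E'
from h import *
o=bot.get_obs()['ee_pos']; print(proj('top',[o]),proj('side',[o]))
print('faucet base',unproj('side',[[286,108],[293,131]],0),unproj('top',[[432,260]],.08))
t=cv2.imread('pics/top0.png')[:,:,::-1]; s=cv2.imread('pics/side0.png')[:,:,::-1]
crop(t,400,200,512,320,6,'pics/c5.png'); crop(s,220,10,340,140,4.5,'pics/c6.png')
E
```

```text
[[436.4663713  271.02695408]] [[302.32545021  83.9594437 ]]
faucet base [[ 0.1924644  -0.82024418  0.        ]
 [ 0.19004032 -0.59314186  0.        ]] [[ 0.19593327 -0.57502913  0.08      ]]
```

View pics/c5.png

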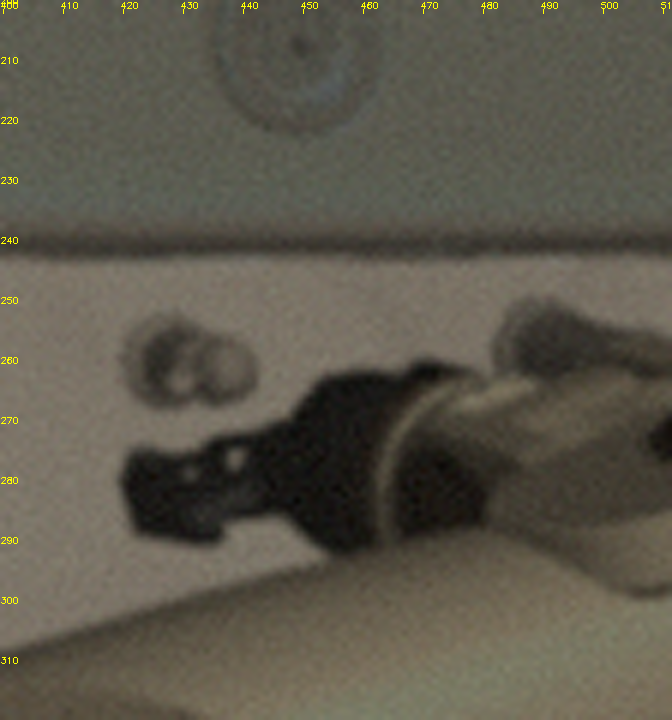

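View pics/c6.png

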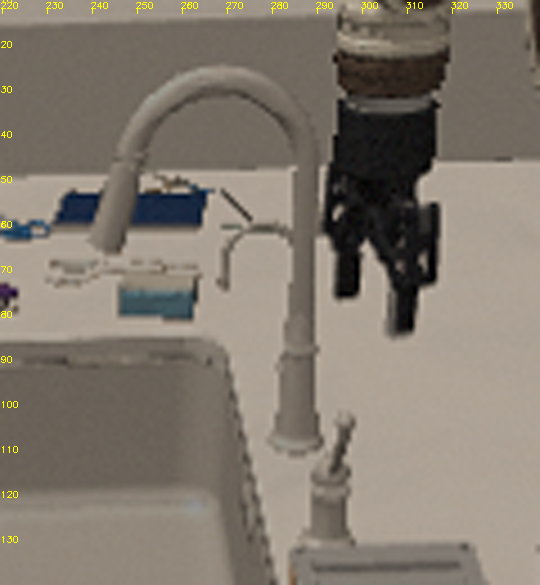

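Choice: case A at top px (313,155) is 0.54 m from the base, against 0.35 m for B at (343,265), so A is the one meant. The crop shows its three slots. The insert is the grey plate at top px (166,145), not the wooden board at (142,147). I'll turn the wrist first and test the sign.

```bash
python3 -m pendant '[[0,0,0,0,0,-0.047,0],[0,0,0,0,0,-0.047,0],[0,0,0,0,0,-0.047,0]]' 40; python3 -c "
from workcell import bot
o=bot.get_obs();print(o['time'],o['q'],o['tcp_rot'],o['ee_pos'])"
```

```text
time: 0.4
ee_pos: [0.179, -0.5194, 0.2293]
tcp_rot: [-179.9, 0.2, -45.1]
wrist_force: [0.9, -0.5, -0.0]
opening: 0.0851
0.4 [-7.09893545e+01  5.06793357e+00  9.95615229e+00  9.50984031e+01
  1.36970283e-03  6.40943445e+01] [-179.90694004    0.18846542  -45.08354844] [ 0.17896109 -0.5194063   0.22933729]
```

```bash
python3 -m pendant '[[0,0,0,0,0,-0.047,0.5],[0,0,0,0,0,-0.047,0.5],[0,0,0,0,0,-0.047,0.5],[0,0,0,0,0,-0.047,0.5],[0,0,0,0,0,-0.047,0.5],[0,0,0,0,0,-0.047,0.5],[0,0,0,0,0,-0.047,0.5],[0,0,0,0,0,-0.047,0.5],[0,0,0,0,0,-0.047,0.5],[0,0,0,0,0,-0.047,0.5],[0,0,0,0,0,-0.047,0.5],[0,0,0,0,0,-0.047,0.5]]'; python3 -m pendant '[[0,0,0,0,0,-0.047,0.5],[0,0,0,0,0,-0.047,0.5],[0,0,0,0,0,-0.047,0.5],[0,0,0,0,0,-0.021,0.5]]'
cat >> h.py <<'E'
def todo(xyz,rpy):
    o=bot.get_obs(); Rt=R.from_euler('xyz',o['tcp_rot'],degrees=True); Rg=R.from_euler('xyz',rpy,degrees=True)
    d=Rt.inv().apply(np.array(xyz)-o['ee_pos']); w=(Rt.inv()*Rg).as_rotvec()
    print('t',round(o['time'],2),'pos',o['ee_pos'].round(4),'rpy',o['tcp_rot'].round(2),'F',o['wrist_force'].round(1),'op',round(o['opening'],4))
    print('shift mm',(d*1e3).round(1),'units',(d/.25).round(4),'turn units',(w/np.pi).round(4))
E
python3 -c "
from h import *
todo([.515,.2065,.25],[180,0,85.7])"
```

```text
time: 1.6
ee_pos: [0.1784, -0.5177, 0.224]
tcp_rot: [-179.4, -0.5, 58.0]
wrist_force: [-0.1, 0.5, 1.0]
opening: 0.0427
time: 2.0
ee_pos: [0.1782, -0.5171, 0.2221]
tcp_rot: [-179.7, -0.9, 87.9]
wrist_force: [0.9, -0.3, -0.5]
opening: 0.0424
t 2.0 pos [ 0.1782 -0.5171  0.2221] rpy [-179.65   -0.91   87.94] F [ 0.9 -0.3 -0.5] op 0.0424
shift mm [735.6 310.5 -18.1] units [ 2.9426  1.2418 -0.0725] turn units [-0.002  -0.005   0.0125]
```

```bash
python3 -m pendant '[[0.18,0.076,-0.03,0,0,0.006,0.5],[0.18,0.076,-0.03,0,0,0.006,0.5],[0.18,0.076,-0.03,0,0,0,0.5],[0.18,0.076,-0.03,0,0,0,0.5],[0.18,0.076,-0.01,0,0,0,0.5],[0.18,0.076,-0.01,0,0,0,0.5],[0.18,0.076,-0.01,0,0,0,0.5],[0.18,0.076,-0.01,0,0,0,0.5]]';  python3 -c "
from h import *
todo([.515,.2065,.25],[180,0,85.7])"
```

```text
time: 2.8
ee_pos: [0.3545, -0.1629, 0.2636]
tcp_rot: [-179.4, -1.3, 85.3]
wrist_force: [1.4, -1.0, -0.4]
opening: 0.0428
t 2.8 pos [ 0.3545 -0.1629  0.2636] rpy [-179.41   -1.27   85.26] F [ 1.4 -1.  -0.4] op 0.0428
shift mm [381.  129.6  20.7] units [1.5241 0.5185 0.0828] turn units [-0.0032 -0.0071 -0.0024]
```

```bash
python3 -m pendant '[[0.18,0.062,0.0,0,-0.007,0,0.5],[0.18,0.062,0,0,0,0,0.5],[0.18,0.062,0,0,0,0,0.5],[0.18,0.062,0,0,0,0,0.5],[0.18,0.062,0,0,0,0,0.5],[0.18,0.062,0,0,0,0,0.5],[0.18,0.062,0,0,0,0,0.5],[0.18,0.062,0,0,0,0,0.5]]';  python3 -c "
from h import *
todo([.515,.2065,.20],[180,0,85.7])"
```

```text
time: 3.6
ee_pos: [0.51, 0.2028, 0.2625]
tcp_rot: [-179.5, 0.1, 85.4]
wrist_force: [0.8, 0.8, 0.6]
opening: 0.0428
t 3.6 pos [0.51   0.2028 0.2625] rpy [-1.7953e+02  9.0000e-02  8.5380e+01] F [0.8 0.8 0.6] op 0.0428
shift mm [ 4.2  5.2 62.5] units [0.0169 0.0208 0.2499] turn units [-0.0026  0.0005 -0.0018]
```

```bash
python3 -m pendant '[[0.017,0.02,0.05,0,0,0,0.5],[0,0,0.15,0,0,0,0.5],[0,0,0.15,0,0,0,0.5],[0,0,0.1,0,0,0,0.5],[0,0,0.08,0,0,0,0.5]]';  python3 - <<'E'
from h import *
todo([.515,.2065,.086],[180,0,85.7])
s=bot.camera('side');t=bot.camera('top')
crop(s,140,190,260,320,5,'pics/d1.png');crop(t,110,90,230,190,6,'pics/d2.png')
E
```

```text
time: 4.1
ee_pos: [0.5155, 0.2123, 0.1229]
tcp_rot: [-179.5, 0.1, 85.8]
wrist_force: [-0.5, -0.1, 0.4]
opening: 0.0425
t 4.1 pos [0.5155 0.2123 0.1229] rpy [-1.7946e+02  1.1000e-01  8.5800e+01] F [-0.5 -0.1  0.4] op 0.0425
shift mm [-5.8  0.3 36.9] units [-0.0232  0.0011  0.1475] turn units [-0.003   0.0006  0.0006]
```

View pics/d1.png

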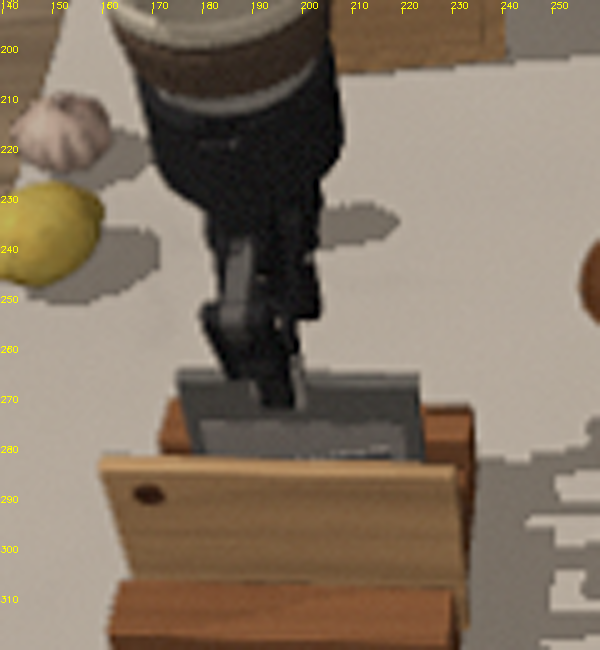

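View pics/d2.png

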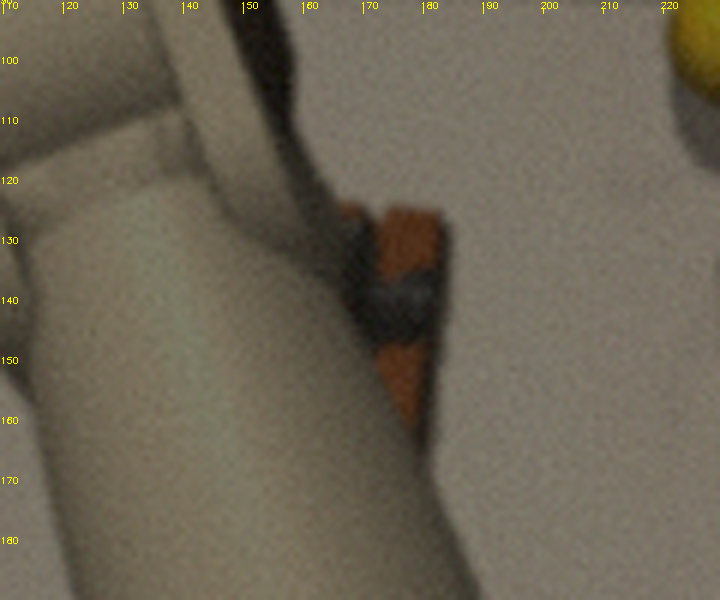

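```bash
python3 -m pendant '[[-0.023,0,0,-0.003,0,0,0.5],[0,0,0,0,0,0,0.5]]'; python3 -m pendant '[[0,0,0.07,0,0,0,0.5],[0,0,0.07,0,0,0,0.5]]';  python3 - <<'E'
from h import *
todo([.515,.2065,.086],[180,0,85.7])
s=bot.camera('side')
crop(s,140,190,260,320,5,'pics/d3.png'); print(proj('side',[bot.get_obs()['ee_pos'],[.515,.2065,.107]]))
E
```

```text
time: 4.4
ee_pos: [0.5142, 0.2052, 0.1231]
tcp_rot: [-179.9, 0.2, 85.8]
wrist_force: [-0.6, 0.2, 0.8]
opening: 0.0428
time: 4.6
ee_pos: [0.5168, 0.2054, 0.0931]
tcp_rot: [179.7, -0.0, 85.7]
wrist_force: [0.6, -0.2, 0.0]
opening: 0.0426
t 4.6 pos [0.5168 0.2054 0.0931] rpy [ 1.7965e+02 -2.0000e-02  8.5720e+01] F [ 0.6 -0.2  0. ] op 0.0426
shift mm [ 0.9 -2.   7.1] units [ 0.0037 -0.0078  0.0283] turn units [ 0.0019 -0.0001  0.0001]
[[200.32047976 269.22483486]
 [199.88465341 264.95597245]]
```

View pics/d3.png

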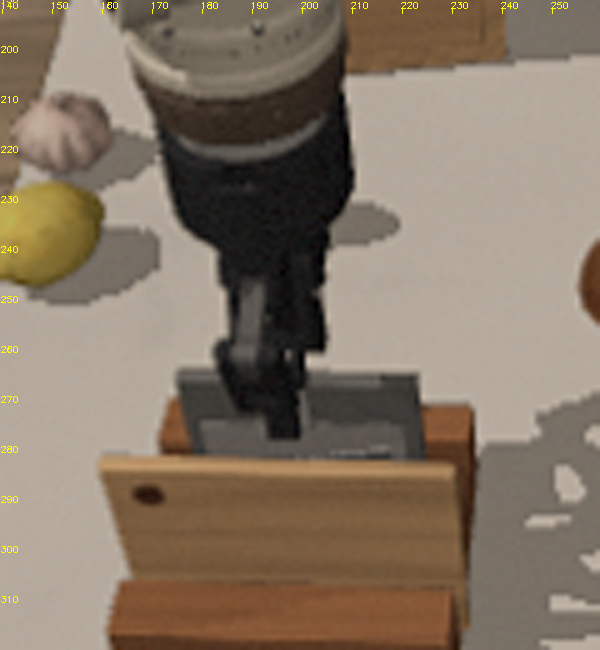

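```bash
python3 -m pendant '[[0.004,0,0.028,0,0,0,0.5],[0,0,0,0,0,0,0.9],[0,0,0,0,0,0,0.9],[0,0,0,0,0,0,1],[0,0,0,0,0,0,1],[0,0,0,0,0,0,1],[0,0,0,0,0,0,1]]' 60;  python3 - <<'E'
from h import *
todo([.515,.2065,.086],[180,0,85.7])
E
```

```text
time: 5.35
ee_pos: [0.5177, 0.2065, 0.0876]
tcp_rot: [179.5, -0.1, 85.7]
wrist_force: [0.4, 0.2, -1.1]
opening: 0.0065
t 5.35 pos [0.5177 0.2065 0.0876] rpy [ 1.7954e+02 -7.0000e-02  8.5700e+01] F [ 0.4  0.2 -1.1] op 0.0065
shift mm [-0.2 -2.7  1.6] units [-0.0007 -0.0109  0.0063] turn units [ 0.0026 -0.0004  0.    ]
```

```bash
python3 -m pendant '[[0,0,-0.06,0,0,0,1],[0,0,-0.1,0,0,0,1],[0,0,-0.12,0,0,0,1],[0,0,-0.12,0,0,0,1],[0,0,-0.12,0,0,0,1],[0,0,-0.08,0,0,0,1],[0,0,0,0,0,0,1]]' 60;  python3 - <<'E'
from h import *
todo([.515,.2065,.086],[180,0,85.7])
s=bot.camera('side')
crop(s,140,150,260,280,5,'pics/d4.png')
E
```

```text
time: 6.05
ee_pos: [0.5152, 0.206, 0.2488]
tcp_rot: [179.5, -0.1, 85.7]
wrist_force: [0.5, -0.3, -1.2]
opening: 0.0066
t 6.05 pos [0.5152 0.206  0.2488] rpy [ 1.7949e+02 -1.2000e-01  8.5710e+01] F [ 0.5 -0.3 -1.2] op 0.0066
shift mm [ 1.000e-01 -1.700e+00  1.628e+02] units [ 4.000e-04 -6.900e-03  6.512e-01] turn units [ 0.0028 -0.0007  0.0001]
```

View pics/d4.png

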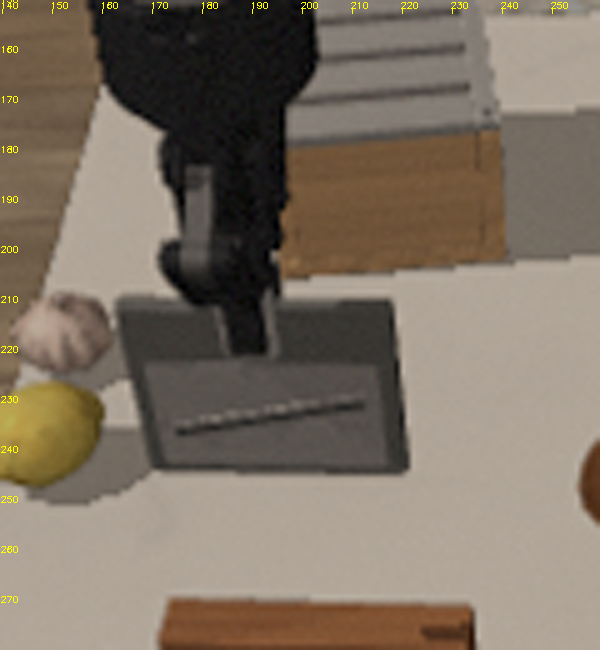

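```bash
python3 -m pendant '[[-0.1,0,0,0,0,-0.025,1],[-0.15,0,0,0,0,-0.025,1],[0,0,0,0,0,0,1]]' 60;  python3 - <<'E'
from h import *
todo([.496,-.1672,.225],[180,0,94.8])
E
```

```text
time: 6.4
ee_pos: [0.5125, 0.1424, 0.2438]
tcp_rot: [179.8, 0.0, 95.2]
wrist_force: [0.6, 0.0, -1.6]
opening: 0.0064
t 6.4 pos [0.5125 0.1424 0.2438] rpy [1.7977e+02 4.0000e-02 9.5220e+01] F [ 0.6  0.  -1.6] op 0.0064
shift mm [-306.8  -44.7   18.9] units [-1.2271 -0.1787  0.0754] turn units [0.0013 0.0002 0.0024]
```

```bash
python3 -m pendant '[[-0.12,-0.02,0,0,0,0.002,1],[-0.18,-0.026,0,0,0,0,1],[-0.18,-0.026,0,0,0,0,1],[-0.18,-0.026,0,0,0,0,1],[-0.18,-0.026,0,0,0,0,1],[-0.18,-0.026,0,0,0,0,1],[-0.12,-0.02,0,0,0,0,1],[0,0,0,0,0,0,1],[0,0,0,0,0,0,1]]' 60;  python3 - <<'E'
from h import *
todo([.496,-.1672,.215],[180,0,94.8])
s=bot.camera('side');t=bot.camera('top')
crop(s,160,90,280,210,5,'pics/e1.png');crop(t,260,100,360,200,6,'pics/e2.png')
E
```

```text
time: 7.3
ee_pos: [0.49, -0.1542, 0.2311]
tcp_rot: [-179.4, -0.2, 94.7]
wrist_force: [0.2, 0.3, -2.7]
opening: 0.0066
t 7.3 pos [ 0.49   -0.1542  0.2311] rpy [-179.41   -0.19   94.67] F [ 0.2  0.3 -2.7] op 0.0066
shift mm [-13.5   5.1  16. ] units [-0.0541  0.0203  0.0641] turn units [-0.0033 -0.0011 -0.0007]
```

View pics/e1.png

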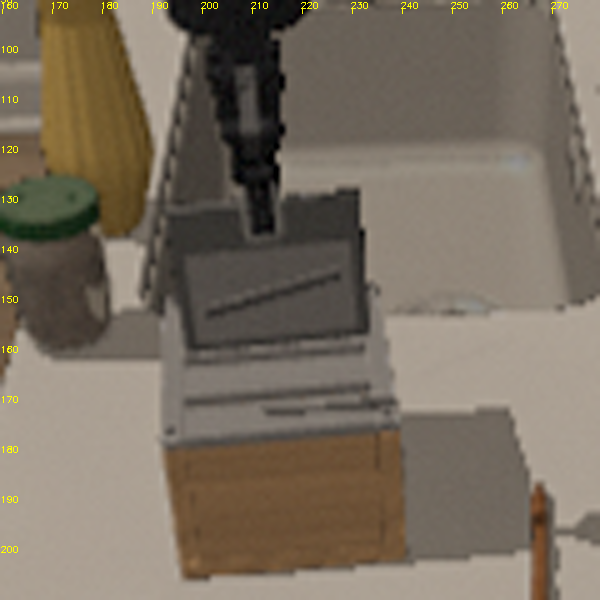

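View pics/e2.png

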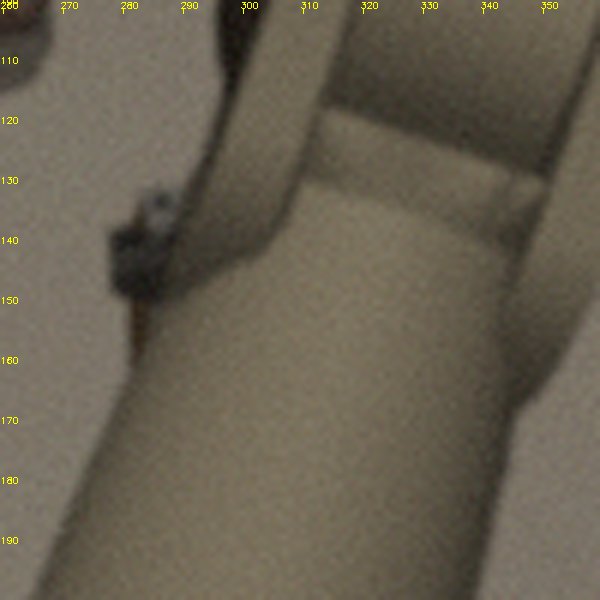

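```bash
cat > rect.py <<'E'
from h import *
def rect(n,im,z,x0,x1,y0,y1,st=.0005):
    xs=np.arange(x1,x0,-st); ys=np.arange(y1,y0,-st)   # up=+x, right=-y
    X,Y=np.meshgrid(xs,ys,indexing='ij'); P=np.c_[X.ravel(),Y.ravel(),np.full(X.size,z)]
    uv=proj(n,P).reshape(*X.shape,2).astype(np.float32)
    return cv2.remap(im,uv[...,0],uv[...,1],cv2.INTER_CUBIC)
E
python3 - <<'E'
from rect import *
from scipy.ndimage import rotate
o=[]
for n in('top','side'):
    im=cv2.imread(f'pics/{n}0.png'); r=rect(n,im,.11,.40,.60,-.31,-.11); 
    for k in range(0,400,40): cv2.line(r,(k,0),(k,4),(0,255,255)); cv2.line(r,(0,k),(4,k),(0,255,255))
    o.append(r)
    g=cv2.cvtColor(rect(n,im,.11,.40,.60,-.31,-.11),cv2.COLOR_BGR2GRAY).astype(float)
    # slot dark centroids: profile at x rows
    for x in (.465,.48,.495,.51,.525):
        i=int((.60-x)/.0005); p=g[i-4:i+5].mean(0); res=[]
        for s in (0,1,2):
            yc=(-.1672-.0447*s) - (x-.4965)*-.075
            j=int((-.11-yc)/.0005); w=p[j-28:j+29]; b=np.clip(np.median(p[60:340])-6-w,0,None); res.append(round(-.11-.0005*((np.arange(j-28,j+29)*b).sum()/b.sum()),4))
        print(n,x,res)
cv2.imwrite('pics/rect.png',np.hstack(o))
E
```

```text
top 0.465 [np.float64(-0.1692), np.float64(-0.2145), np.float64(-0.2597)]
top 0.48 [np.float64(-0.1684), np.float64(-0.2134), np.float64(-0.2586)]
top 0.495 [np.float64(-0.1671), np.float64(-0.2123), np.float64(-0.2573)]
top 0.51 [np.float64(-0.1658), np.float64(-0.211), np.float64(-0.2561)]
top 0.525 [np.float64(-0.1647), np.float64(-0.21), np.float64(-0.2551)]
side 0.465 [np.float64(-0.1736), np.float64(-0.2187), np.float64(-0.2637)]
side 0.48 [np.float64(-0.1723), np.float64(-0.218), np.float64(-0.2628)]
side 0.495 [np.float64(-0.1717), np.float64(-0.2167), np.float64(-0.2621)]
side 0.51 [np.float64(-0.1701), np.float64(-0.2159), np.float64(-0.2607)]
side 0.525 [np.float64(-0.1689), np.float64(-0.2139), np.float64(-0.2596)]
```

View pics/rect.png

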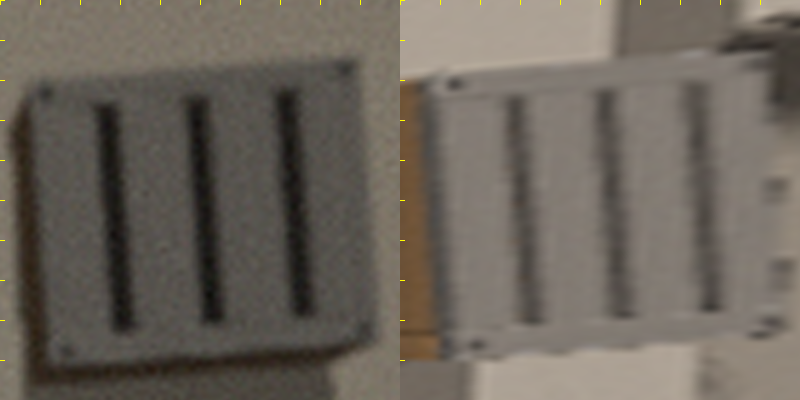

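```bash
python3 - <<'E'
from h import *
T=lambda p,x0,y0,f:np.array(p)/f+[x0-.5,y0-.5]
c=T([[165,212],[358,192],[190,348],[367,332]],160,90,5)
print(unproj('side',c,[.2505,.2505,.1555,.1555]).round(4))
c=T([[118,299],[393,301],[157,468],[407,472]],140,150,5)
print(unproj('side',c,[.268,.268,.173,.173]).round(4))
E
```

```text
[[ 0.5447 -0.1489  0.2505]
 [ 0.4376 -0.1636  0.2505]
 [ 0.5426 -0.1578  0.1555]
 [ 0.4375 -0.1677  0.1555]]
[[0.5699 0.1972 0.268 ]
 [0.4612 0.2053 0.268 ]
 [0.5702 0.1984 0.173 ]
 [0.4628 0.2071 0.173 ]]
```

```bash
python3 -m pendant '[[-0.05,0.02,0.03,-0.003,0,0,1],[0,0,0,0,0,0,1],[0,0,0,0,0,0,1]]' 60;  python3 - <<'E'
from h import *
todo([.495,-.1671,.2],[180,0,94.4])
E
```

```text
time: 7.7
ee_pos: [0.4973, -0.1636, 0.2227]
tcp_rot: [-180.0, -0.2, 95.0]
wrist_force: [-0.0, -0.1, -1.4]
opening: 0.0066
t 7.7 pos [ 0.4973 -0.1636  0.2227] rpy [-180.    -0.2   95. ] F [-0.  -0.1 -1.4] op 0.0066
shift mm [-3.4 -2.6 22.7] units [-0.0134 -0.0103  0.0907] turn units [-0.     -0.0011  0.0033]
```

```bash
python3 -m pendant '[[-0.0134,-0.008,0.03,0,-0.001,0.0033,1],[0,0,0,0,0,0,1],[0,0,0,0,0,0,1]]' 60;  python3 - <<'E'
from h import *
todo([.495,-.1671,.2],[180,0,94.4])
s=bot.camera('side')
crop(s,170,100,260,200,6,'pics/e3.png')
E
```

```text
time: 8.0
ee_pos: [0.4955, -0.1665, 0.2143]
tcp_rot: [-180.0, -0.0, 94.4]
wrist_force: [0.2, -0.4, -1.5]
opening: 0.0065
t 8.0 pos [ 0.4955 -0.1665  0.2143] rpy [-1.7998e+02 -2.0000e-02  9.4430e+01] F [ 0.2 -0.4 -1.5] op 0.0065
shift mm [-0.6 -0.6 14.3] units [-0.0022 -0.0023  0.0574] turn units [-0.0001 -0.0001  0.0001]
```

View pics/e3.png

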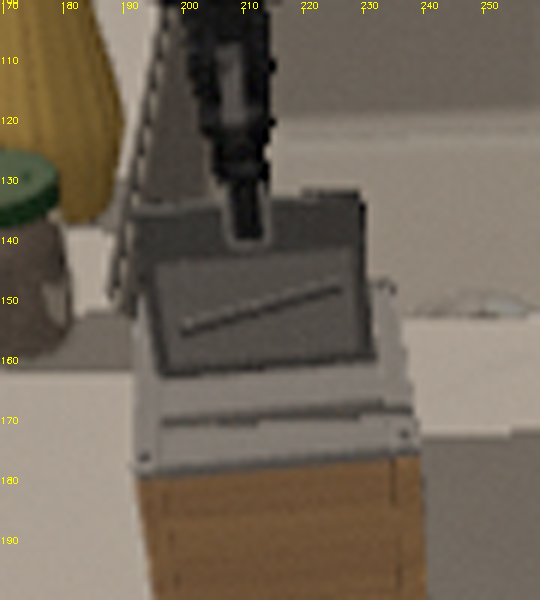

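```bash
python3 - <<'E'
from h import *
T=lambda p,x0,y0,f:np.array(p)/f+[x0-.5,y0-.5]
c=T([[163,376],[373,359]],170,100,6); p=unproj('side',c,.1387);print(p.round(4),p.mean(0))
o=bot.get_obs()['ee_pos']
a=np.radians(4.4);u=np.array([np.cos(a),np.sin(a),0])
print((proj('side',[o+u*.055+[0,0,-.0756],o-u*.055+[0,0,-.0756],np.r_[.495,-.1671,.11]+u*.0575,np.r_[.495,-.1671,.11]-u*.0575])+.5-[170,100])*6)
E
```

```text
[[ 0.5478 -0.1673  0.1387]
 [ 0.4421 -0.1752  0.1387]] [ 0.49495105 -0.17124972  0.1387    ]
[[157.21403711 381.78925524]
 [375.83033752 363.8601472 ]
 [160.12171174 428.56805372]
 [384.62038106 409.78990956]]
```

```bash
python3 -m pendant '[[-0.002,-0.002,0.05,0,0,0,1],[0,0,0.04,0,0,0,1],[0,0,0.02,0,0,0,1]]' 80; python3 -m pendant '[[0,0,0.012,0,0,0,1]]'; python3 -m pendant '[[0,0,0.012,0,0,0,1]]';python3 -c "
from h import *
todo([.495,-.1671,.18],[180,0,94.4])"
```

```text
time: 8.35
ee_pos: [0.4953, -0.1671, 0.1852]
tcp_rot: [180.0, 0.0, 94.4]
wrist_force: [0.5, -0.6, -1.2]
opening: 0.0063
time: 8.45
ee_pos: [0.4949, -0.167, 0.1812]
tcp_rot: [-180.0, -0.0, 94.4]
wrist_force: [-0.3, 0.1, -2.4]
opening: 0.006
time: 8.55
ee_pos: [0.4948, -0.1669, 0.1777]
tcp_rot: [-180.0, -0.0, 94.4]
wrist_force: [-0.8, 0.4, -0.6]
opening: 0.006
t 8.55 pos [ 0.4948 -0.1669  0.1777] rpy [-1.7996e+02 -3.0000e-02  9.4430e+01] F [-0.8  0.4 -0.6] op 0.006
shift mm [-0.2  0.1 -2.3] units [-0.0007  0.0006 -0.0091] turn units [-0.0002 -0.0001  0.0002]
```

```bash
for i in 1; do python3 -m pendant '[[0,0,0.016,0,0,0,1],[0,0,0.016,0,0,0,1]]'; python3 -m pendant '[[0,0,0.016,0,0,0,1],[0,0,0.016,0,0,0,1]]';  done
```

```text
time: 8.75
ee_pos: [0.4951, -0.1672, 0.1699]
tcp_rot: [180.0, 0.0, 94.4]
wrist_force: [0.3, -1.8, 2.0]
opening: 0.0061
time: 8.95
ee_pos: [0.4956, -0.1679, 0.1622]
tcp_rot: [179.9, 0.1, 94.4]
wrist_force: [0.2, -1.3, 0.4]
opening: 0.006
```

```bash
python3 - <<'E'
from h import *
todo([.495,-.1671,.18],[180,0,94.4])
s=bot.camera('side')
crop(s,170,100,260,200,6,'pics/e4.png')
E
```

```text
t 8.95 pos [ 0.4956 -0.1679  0.1622] rpy [1.7987e+02 1.4000e-01 9.4400e+01] F [ 0.2 -1.3  0.4] op 0.006
shift mm [  0.8  -0.5 -17.8] units [ 0.0033 -0.0022 -0.0712] turn units [0.0007 0.0008 0.    ]
```

View pics/e4.png

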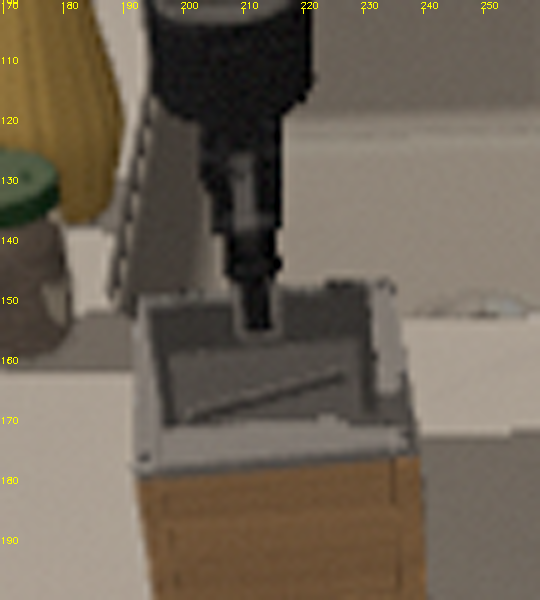

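The picture shows the insert in slot a, with its lower part hidden at px (200,171). The side force from the flap can be felt. I'll go on toward the 36 mm depth, where TCP z is about 0.150.

```bash
python3 -m pendant '[[0.003,-0.002,0.014,0,0,0,1],[0,0,0.014,0,0,0,1]]'; python3 -m pendant '[[0,0,0.014,0,0,0,1]]';python3 -m pendant '[[0,0,0.014,0,0,0,1]]'
```

```text
time: 9.2
ee_pos: [0.495, -0.1674, 0.1542]
tcp_rot: [179.9, 0.2, 94.4]
wrist_force: [-0.7, -2.5, -0.5]
opening: 0.0064
time: 9.3
ee_pos: [0.495, -0.1674, 0.1502]
tcp_rot: [179.9, 0.2, 94.4]
wrist_force: [0.4, -0.5, -0.1]
opening: 0.0059
time: 9.4
ee_pos: [0.495, -0.1676, 0.1482]
tcp_rot: [179.8, 0.2, 94.4]
wrist_force: [-11.3, 0.0, 35.9]
opening: 0.0059
```

A stop at about 37 mm with 36 N means bay a is taken. I'll withdraw and try bay b.

```bash
python3 -m pendant '[[0,0,-0.02,0,0,0,1],[0,0,-0.06,0,0,0,1],[0,0,-0.06,0,0,0,1],[0,0,-0.06,0,0,0,1],[0,0,-0.04,0,0,0,1],[0,0,0,0,0,0,1]]' 80;  python3 - <<'E'
from h import *
todo([.4985,-.212,.205],[180,0,94.4])
s=bot.camera('side')
crop(s,170,100,260,200,6,'pics/e5.png')
E
```

```text
time: 10.0
ee_pos: [0.4945, -0.1662, 0.2129]
tcp_rot: [179.9, 0.1, 94.4]
wrist_force: [0.4, -0.2, -0.7]
opening: 0.0062
t 10.0 pos [ 0.4945 -0.1662  0.2129] rpy [1.7985e+02 7.0000e-02 9.4430e+01] F [ 0.4 -0.2 -0.7] op 0.0062
shift mm [-45.9   0.5   8. ] units [-0.1837  0.0019  0.0319] turn units [0.0008 0.0004 0.0002]
```

View pics/e5.png

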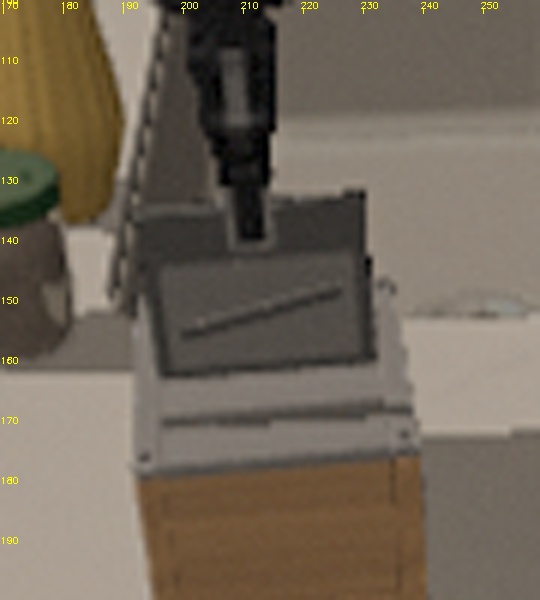

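The insert still sits square in the grip, with its bottom corners at (197,162) and (232,159) as before. Moving to bay b.

```bash
python3 -m pendant '[[-0.08,0,-0.005,0,0,0,1],[-0.08,0,0,0,0,0,1],[-0.02,0,0,0,0,0,1],[0,0,0,0,0,0,1]]' 80;  python3 -c "
from h import *
todo([.4985,-.212,.185],[180,0,94.4])"
```

```text
time: 10.45
ee_pos: [0.4975, -0.2111, 0.2113]
tcp_rot: [-180.0, -0.1, 94.5]
wrist_force: [-0.5, 0.3, -2.1]
opening: 0.0061
t 10.45 pos [ 0.4975 -0.2111  0.2113] rpy [-1.7997e+02 -1.0000e-01  9.4510e+01] F [-0.5  0.3 -2.1] op 0.0061
shift mm [-1.   0.9 26.3] units [-0.004   0.0036  0.1052] turn units [-0.0002 -0.0005  0.0006]
```

```bash
python3 -m pendant '[[-0.004,0.004,0.05,0,0,0,1],[0,0,0.03,0,0,0,1],[0,0,0.016,0,0,0,1]]' 80; python3 -m pendant '[[0,0,0.012,0,0,0,1]]'; python3 -m pendant '[[0,0,0.012,0,0,0,1]]';python3 -c "
from h import *
todo([.4985,-.212,.185],[180,0,94.4])"
```

```text
time: 10.75
ee_pos: [0.4985, -0.2106, 0.1847]
tcp_rot: [-179.9, -0.2, 94.5]
wrist_force: [0.8, -0.3, -1.9]
opening: 0.0062
time: 10.85
ee_pos: [0.4985, -0.2107, 0.1815]
tcp_rot: [-179.9, -0.1, 94.6]
wrist_force: [0.8, -4.8, 4.0]
opening: 0.0061
time: 10.95
ee_pos: [0.4987, -0.211, 0.1787]
tcp_rot: [-180.0, 0.0, 94.6]
wrist_force: [-0.7, -2.9, 0.2]
opening: 0.0058
t 10.95 pos [ 0.4987 -0.211   0.1787] rpy [-1.7997e+02  1.0000e-02  9.4550e+01] F [-0.7 -2.9  0.2] op 0.0058
shift mm [-1.  -0.3 -6.3] units [-0.004  -0.0012 -0.0252] turn units [-0.0002  0.      0.0009]
```

```bash
python3 -m pendant '[[-0.005,0,0.014,0,0,0.001,1],[0,0,0.016,0,0,0,1]]'; python3 -m pendant '[[0,0,0.016,0,0,0,1],[0,0,0.016,0,0,0,1]]'; python3 -m pendant '[[0,0,0.014,0,0,0,1],[0,0,0.014,0,0,0,1]]'; python3 -c "
from h import *
todo([.4985,-.212,.15],[180,0,94.4])"
```

```text
time: 11.15
ee_pos: [0.4989, -0.2119, 0.1711]
tcp_rot: [180.0, -0.0, 94.4]
wrist_force: [0.2, -1.3, 2.7]
opening: 0.0061
time: 11.35
ee_pos: [0.4992, -0.2122, 0.1631]
tcp_rot: [179.9, 0.0, 94.4]
wrist_force: [-0.9, -3.7, 1.3]
opening: 0.0064
time: 11.55
ee_pos: [0.4992, -0.2124, 0.1552]
tcp_rot: [179.9, 0.1, 94.4]
wrist_force: [0.0, -2.0, -0.4]
opening: 0.0058
t 11.55 pos [ 0.4992 -0.2124  0.1552] rpy [1.7993e+02 5.0000e-02 9.4370e+01] F [ 0.  -2.  -0.4] op 0.0058
shift mm [ 0.4 -0.7  5.2] units [ 0.0017 -0.0028  0.021 ] turn units [ 0.0004  0.0003 -0.0002]
```

```bash
python3 -m pendant '[[0.002,-0.002,0.012,0,0,0,1]]'; python3 -m pendant '[[0,0,0.012,0,0,0,1]]'; python3 -m pendant '[[0,0,0.012,0,0,0,1]]'
```

```text
time: 11.65
ee_pos: [0.4986, -0.2119, 0.1516]
tcp_rot: [179.9, 0.0, 94.4]
wrist_force: [0.1, -1.9, -0.3]
opening: 0.0064
time: 11.75
ee_pos: [0.4984, -0.2119, 0.1483]
tcp_rot: [180.0, 0.0, 94.4]
wrist_force: [-12.9, -2.4, 35.0]
opening: 0.0061
time: 11.85
ee_pos: [0.4984, -0.2122, 0.1482]
tcp_rot: [179.8, 0.2, 94.4]
wrist_force: [-13.9, 0.1, 41.6]
opening: 0.0061
```

There is the same stop in bay b, 36 to 42 N at about 37 mm, so it is taken too. Next is bay c.

```bash
python3 -m pendant '[[0,0,-0.02,0,0,0,1],[0,0,-0.06,0,0,0,1],[0,0,-0.06,0,0,0,1],[0,0,-0.06,0,0,0,1],[0,0,-0.045,0,0,0,1],[0,0,0,0,0,0,1]]' 80; python3 -m pendant '[[-0.08,0,-0.005,0,0,0,1],[-0.08,0,0,0,0,0,1],[-0.02,0,0,0,0,0,1],[0,0,0,0,0,0,1]]';  python3 - <<'E'
from h import *
todo([.502,-.2569,.185],[180,0,94.4])
s=bot.camera('side')
crop(s,170,90,260,190,6,'pics/e6.png')
E
```

```text
time: 12.45
ee_pos: [0.4979, -0.2108, 0.2145]
tcp_rot: [179.8, 0.0, 94.4]
wrist_force: [-1.0, 0.2, -2.2]
opening: 0.0062
time: 12.85
ee_pos: [0.5018, -0.2557, 0.215]
tcp_rot: [179.9, -0.1, 94.5]
wrist_force: [0.4, 0.5, -0.5]
opening: 0.0062
t 12.85 pos [ 0.5018 -0.2557  0.215 ] rpy [ 1.7988e+02 -1.4000e-01  9.4490e+01] F [ 0.4  0.5 -0.5] op 0.0062
shift mm [-1.3  0.  30. ] units [-5.200e-03  1.000e-04  1.201e-01] turn units [ 0.0007 -0.0008  0.0005]
```

View pics/e6.png

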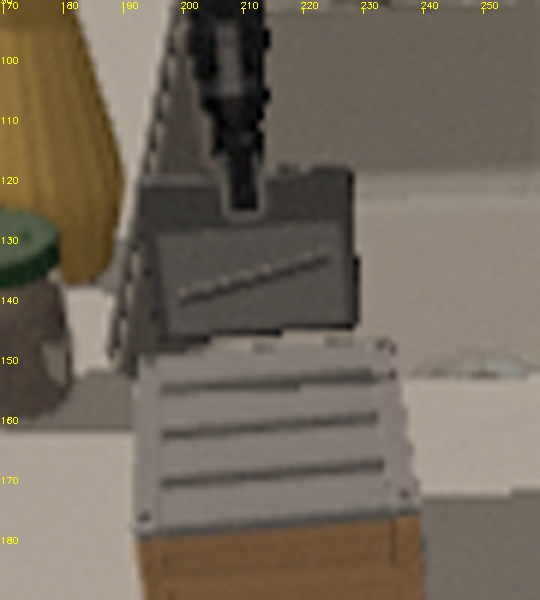

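```bash
python3 -m pendant '[[-0.006,0.0,0.06,0,0,0,1],[-0.001,0,0.04,0,0,0,1],[0,0,0.012,0,0,0,1]]' 80; python3 -m pendant '[[0,0,0.012,0,0,0,1]]'; python3 -m pendant '[[0,0,0.012,0,0,0,1]]';python3 -c "
from h import *
todo([.502,-.2569,.185],[180,0,94.4])"
```

```text
time: 13.2
ee_pos: [0.502, -0.2553, 0.1862]
tcp_rot: [179.9, -0.2, 94.6]
wrist_force: [-0.7, -0.3, -1.3]
opening: 0.0058
time: 13.3
ee_pos: [0.5019, -0.2548, 0.1833]
tcp_rot: [179.9, -0.2, 94.6]
wrist_force: [-2.5, -2.1, 16.2]
opening: 0.0062
time: 13.4
ee_pos: [0.5024, -0.2553, 0.1818]
tcp_rot: [179.8, -0.0, 94.6]
wrist_force: [0.1, -4.7, 5.0]
opening: 0.0061
t 13.4 pos [ 0.5024 -0.2553  0.1818] rpy [ 1.7976e+02 -2.0000e-02  9.4580e+01] F [ 0.1 -4.7  5. ] op 0.0061
shift mm [-1.5 -0.5 -3.2] units [-0.0061 -0.0019 -0.013 ] turn units [ 0.0013 -0.0001  0.001 ]
```

Slightly too far +y, touching the mouth edge. Shifting 2 mm towards -y and going on.

```bash
python3 -m pendant '[[-0.009,-0.001,0.004,0,0,0.001,1]]'; python3 -m pendant '[[-0.003,0,0.012,0,0,0,1],[0,0,0.014,0,0,0,1]]';python3 -c "
from h import *
todo([.502,-.2569,.185],[180,0,94.4])"
```

```text
time: 13.5
ee_pos: [0.5025, -0.2575, 0.1814]
tcp_rot: [179.7, 0.0, 94.4]
wrist_force: [0.4, 0.6, -1.1]
opening: 0.0058
time: 13.7
ee_pos: [0.5028, -0.2582, 0.1752]
tcp_rot: [179.7, 0.0, 94.4]
wrist_force: [0.9, 0.8, -1.4]
opening: 0.0059
t 13.7 pos [ 0.5028 -0.2582  0.1752] rpy [1.7965e+02 3.0000e-02 9.4410e+01] F [ 0.9  0.8 -1.4] op 0.0059
shift mm [ 1.4 -0.7 -9.8] units [ 0.0054 -0.0026 -0.0391] turn units [0.0019 0.0002 0.0001]
```

```bash
python3 -m pendant '[[0.004,-0.002,0.014,0.001,0,0,1],[0,0,0.014,0,0,0,1]]'; python3 -m pendant '[[0,0,0.016,0,0,0,1],[0,0,0.016,0,0,0,1]]';python3 -m pendant '[[0,0,0.016,0,0,0,1],[0,0,0.014,0,0,0,1]]';python3 -c "
from h import *
todo([.502,-.2569,.15],[180,0,94.4])"
```

```text
time: 13.9
ee_pos: [0.5028, -0.2575, 0.1682]
tcp_rot: [179.8, 0.1, 94.4]
wrist_force: [0.1, -1.9, 3.2]
opening: 0.0059
time: 14.1
ee_pos: [0.5029, -0.2578, 0.1599]
tcp_rot: [179.8, 0.1, 94.4]
wrist_force: [-0.7, -0.9, 0.9]
opening: 0.006
time: 14.3
ee_pos: [0.5027, -0.2579, 0.1513]
tcp_rot: [179.8, 0.2, 94.4]
wrist_force: [-0.3, -2.6, -1.0]
opening: 0.0057
t 14.3 pos [ 0.5027 -0.2579  0.1513] rpy [1.798e+02 1.500e-01 9.440e+01] F [-0.3 -2.6 -1. ] op 0.0057
shift mm [ 1.1 -0.6  1.3] units [ 0.0044 -0.0024  0.0051] turn units [ 0.0011  0.0008 -0.    ]
```

```bash
python3 -m pendant '[[0.003,-0.002,0.012,0.001,0,0,1]]'; python3 -m pendant '[[0,0,0.012,0,0,0,1]]';python3 -m pendant '[[0,0,0.012,0,0,0,1]]'
```

```text
time: 14.4
ee_pos: [0.502, -0.2573, 0.1477]
tcp_rot: [-180.0, 0.1, 94.4]
wrist_force: [0.2, -2.9, 0.2]
opening: 0.0057
time: 14.5
ee_pos: [0.5019, -0.2572, 0.1442]
tcp_rot: [-180.0, 0.1, 94.4]
wrist_force: [0.5, -1.8, -0.2]
opening: 0.0062
time: 14.6
ee_pos: [0.5018, -0.2572, 0.1408]
tcp_rot: [-180.0, 0.1, 94.4]
wrist_force: [0.4, -1.7, 0.6]
opening: 0.0061
```

Bay c is free: 45 mm deep with under 1 N of upward force. I'll carry on until the fingertips are just above the lid.

```bash
python3 -m pendant '[[0,0,0.018,0,0,0,1],[0,0,0.018,0,0,0,1]]'; python3 -m pendant '[[0,0,0.018,0,0,0,1],[0,0,0.012,0,0,0,1]]';python3 -m pendant '[[0,0,0.012,0,0,0,1],[0,0,0,0,0,0,1]]'; python3 - <<'E'
from h import *
todo([.502,-.2569,.116],[180,0,94.4])
s=bot.camera('side')
crop(s,170,90,260,190,6,'pics/e7.png')
E
```

```text
time: 14.8
ee_pos: [0.5018, -0.2573, 0.1312]
tcp_rot: [-180.0, 0.1, 94.4]
wrist_force: [-0.3, -2.1, 0.5]
opening: 0.0061
time: 15.0
ee_pos: [0.5017, -0.2572, 0.1227]
tcp_rot: [-179.9, 0.1, 94.4]
wrist_force: [0.3, -1.6, -0.7]
opening: 0.0062
time: 15.2
ee_pos: [0.5015, -0.2572, 0.1188]
tcp_rot: [-179.9, 0.1, 94.4]
wrist_force: [1.1, -2.8, -3.1]
opening: 0.0061
t 15.2 pos [ 0.5015 -0.2572  0.1188] rpy [-1.7991e+02  1.0000e-01  9.4390e+01] F [ 1.1 -2.8 -3.1] op 0.0061
shift mm [0.2 0.5 2.8] units [0.0009 0.002  0.0111] turn units [-0.0005  0.0006 -0.0001]
```

View pics/e7.png

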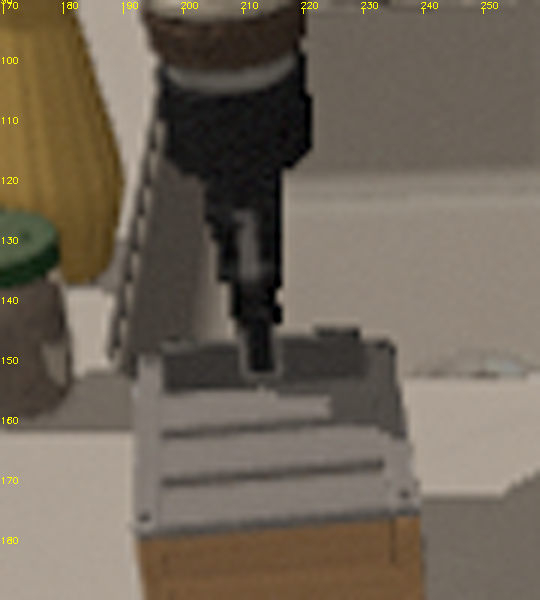

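It is in bay c with its top about 28 mm proud. Release, rise, shut the fingers and push from above.

```bash
python3 -m pendant '[[0,0,0,0,0,0,0.75],[0,0,0,0,0,0,0.65],[0,0,0,0,0,0,0.65],[0,0,-0.04,0,0,0,0.65],[0,0,-0.08,0,0,0,0.65],[0,0,-0.06,0,0,0,0.65],[0,0,0,0,0,0,0.65]]' 80; python3 -m pendant '[[0,0,0,0,0,0,1],[0,0,0,0,0,0,1],[0,0,0,0,0,0,1],[0,0,0,0,0,0,1]]';  python3 - <<'E'
from h import *
todo([.502,-.2572,.138],[180,0,94.4])
s=bot.camera('side')
crop(s,170,90,260,190,6,'pics/e8.png')
E
```

```text
time: 15.95
ee_pos: [0.5015, -0.2559, 0.168]
tcp_rot: [-180.0, -0.0, 94.4]
wrist_force: [1.3, -0.2, 0.6]
opening: 0.0302
time: 16.35
ee_pos: [0.5013, -0.2556, 0.1669]
tcp_rot: [-179.9, -0.1, 94.4]
wrist_force: [-0.5, 0.5, -0.4]
opening: 0.0001
t 16.35 pos [ 0.5013 -0.2556  0.1669] rpy [-1.7992e+02 -5.0000e-02  9.4440e+01] F [-0.5  0.5 -0.4] op 0.0001
shift mm [-1.7  0.6 28.9] units [-0.0067  0.0024  0.1157] turn units [-0.0004 -0.0003  0.0002]
```

View pics/e8.png

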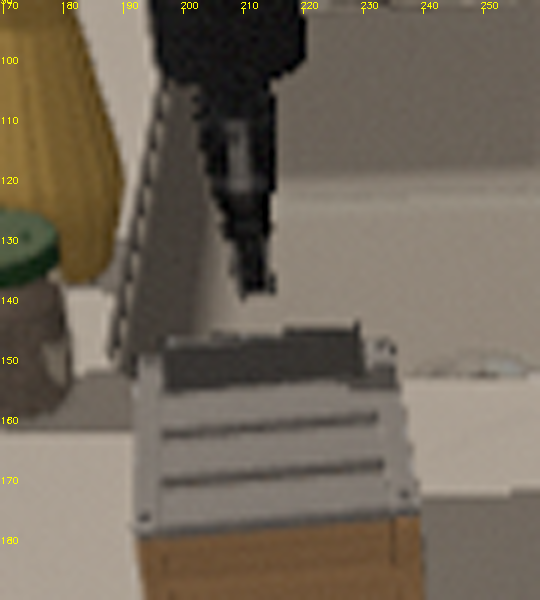

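```bash
python3 -m pendant '[[-0.007,0.002,0.05,0,0,0,1],[0,0,0.04,0,0,0,1]]' 80; python3 -m pendant '[[0,0,0.016,0,0,0,1],[0,0,0.016,0,0,0,1]]'; python3 -c "
from h import *
todo([.502,-.2575,.111],[180,0,94.4])"
```

```text
time: 16.6
ee_pos: [0.5023, -0.2576, 0.1436]
tcp_rot: [-180.0, -0.0, 94.4]
wrist_force: [0.0, -0.1, -0.1]
opening: -0.0002
time: 16.8
ee_pos: [0.5015, -0.2573, 0.1327]
tcp_rot: [-179.8, -0.1, 94.4]
wrist_force: [-0.2, -0.0, 0.1]
opening: -0.0001
t 16.8 pos [ 0.5015 -0.2573  0.1327] rpy [-1.7984e+02 -9.0000e-02  9.4430e+01] F [-0.2 -0.   0.1] op -0.0001
shift mm [-0.2  0.5 21.7] units [-0.0009  0.0021  0.0868] turn units [-0.0009 -0.0005  0.0002]
```

```bash
python3 -m pendant '[[0,0,0.016,0,0,0,1]]'; python3 - <<'E'
from h import *
todo([.502,-.2575,.111],[180,0,94.4])
s=bot.camera('side')
crop(s,170,90,260,190,6,'pics/e9.png')
E
```

```text
time: 16.9
ee_pos: [0.5014, -0.2573, 0.1281]
tcp_rot: [-179.8, -0.1, 94.4]
wrist_force: [0.1, -1.0, 0.4]
opening: -0.0002
t 16.9 pos [ 0.5014 -0.2573  0.1281] rpy [-1.7983e+02 -1.0000e-01  9.4430e+01] F [ 0.1 -1.   0.4] op -0.0002
shift mm [-0.3  0.6 17.1] units [-0.001   0.0025  0.0685] turn units [-0.001  -0.0005  0.0002]
```

View pics/e9.png

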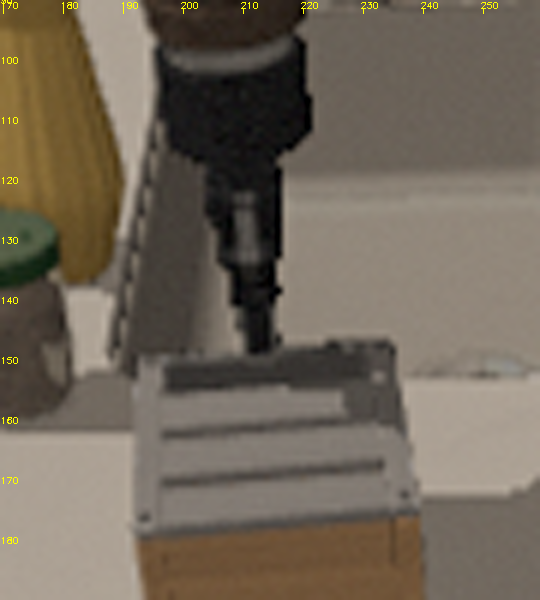

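The insert went down with the fingertips, which sit on its top edge at (213,149). Continuing.

```bash
python3 -m pendant '[[-0.001,0,0.016,0,0,0,1]]';python3 -m pendant '[[0,0,0.016,0,0,0,1]]';python3 -m pendant '[[0,0,0.012,0,0,0,1]]'; python3 -m pendant '[[0,0,0.012,0,0,0,1]]'; python3 -c "
from h import *
todo([.502,-.2575,.111],[180,0,94.4])"
```

```text
time: 17.05
ee_pos: [0.5014, -0.2574, 0.1237]
tcp_rot: [-179.8, -0.1, 94.4]
wrist_force: [-0.8, -0.3, 2.1]
opening: -0.0001
time: 17.15
ee_pos: [0.5015, -0.2574, 0.1196]
tcp_rot: [-179.8, -0.1, 94.4]
wrist_force: [-0.5, 0.2, 1.2]
opening: 0.0
time: 17.25
ee_pos: [0.5015, -0.2574, 0.1163]
tcp_rot: [-179.8, -0.1, 94.4]
wrist_force: [0.4, 0.2, 0.0]
opening: -0.0
time: 17.35
ee_pos: [0.5015, -0.2575, 0.1132]
tcp_rot: [-179.9, -0.1, 94.4]
wrist_force: [0.7, 0.3, 1.1]
opening: 0.0004
t 17.35 pos [ 0.5015 -0.2575  0.1132] rpy [-1.7985e+02 -1.0000e-01  9.4440e+01] F [0.7 0.3 1.1] op 0.0004
shift mm [-0.1  0.5  2.2] units [-0.0003  0.0018  0.0087] turn units [-0.0008 -0.0006  0.0002]
```

```bash
python3 -m pendant '[[0,0,0.008,0,0,0,1]]';python3 -m pendant '[[0,0,0.008,0,0,0,1]]';python3 -m pendant '[[0,0,0.006,0,0,0,1]]'; python3 - <<'E'
from h import *
todo([.502,-.2575,.111],[180,0,94.4])
E
```

```text
time: 17.45
ee_pos: [0.5015, -0.2575, 0.1109]
tcp_rot: [-179.8, -0.1, 94.4]
wrist_force: [-4.2, -1.0, 13.4]
opening: 0.0001
time: 17.55
ee_pos: [0.5016, -0.2576, 0.1108]
tcp_rot: [-179.9, -0.0, 94.4]
wrist_force: [-8.8, 3.9, 26.5]
opening: 0.0001
time: 17.65
ee_pos: [0.5015, -0.2575, 0.1109]
tcp_rot: [-180.0, -0.0, 94.4]
wrist_force: [-4.5, 3.4, 11.0]
opening: 0.0
t 17.65 pos [ 0.5015 -0.2575  0.1109] rpy [-179.98   -0.     94.44] F [-4.5  3.4 11. ] op 0.0
shift mm [ 0.   0.5 -0.1] units [ 0.      0.0019 -0.0003] turn units [-0.0001 -0.      0.0002]
```

Home: the fingertips stopped at z = 0.1109, 1 mm above the lid, with up to 26 N. I'll retreat and inspect.

```bash
python3 -m pendant '[[0,0,-0.04,0,0,0,1],[0,0,-0.12,0,0,0,1],[0,0,-0.16,0,0,0,1],[0,0,-0.16,0,0,0,1],[0,-0.18,-0.04,0,0,0,1],[0,-0.18,0,0,0,0,1],[0,-0.18,0,0,0,0,1],[0,0,0,0,0,0,1],[0,0,0,0,0,0,1]]'; python3 - <<'E'
from h import *
todo([.502,-.2575,.111],[180,0,94.4])
s=bot.camera('side');t=bot.camera('top')
crop(s,170,120,260,220,6,'pics/f1.png'); crop(t,270,115,360,195,7,'pics/f2.png')
cv2.imwrite('pics/f3.png',s[:,:,::-1])
E
```

```text
time: 18.55
ee_pos: [0.3641, -0.2689, 0.2492]
tcp_rot: [179.9, 0.2, 94.5]
wrist_force: [0.5, 0.9, 0.1]
opening: 0.0001
t 18.55 pos [ 0.3641 -0.2689  0.2492] rpy [1.7992e+02 1.7000e-01 9.4500e+01] F [0.5 0.9 0.1] op 0.0001
shift mm [  0.9 138.1 138.4] units [0.0037 0.5525 0.5535] turn units [0.0004 0.0009 0.0006]
```

View pics/f1.png

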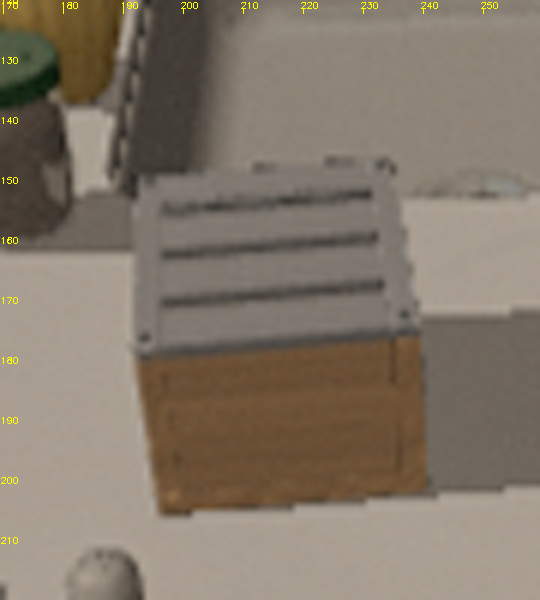

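View pics/f2.png

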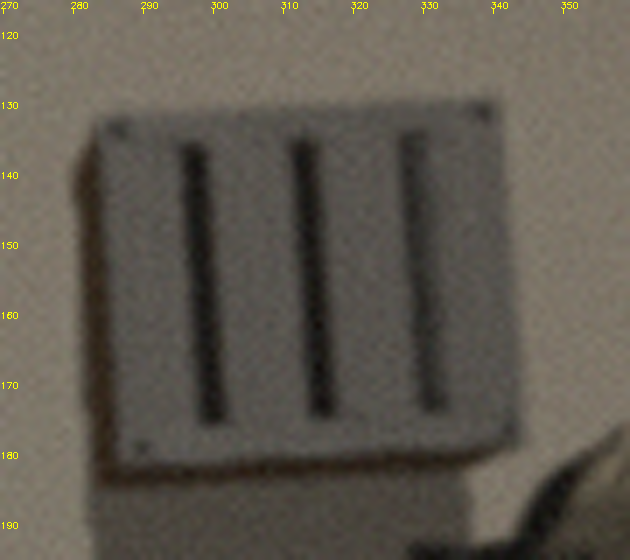

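View pics/f3.png

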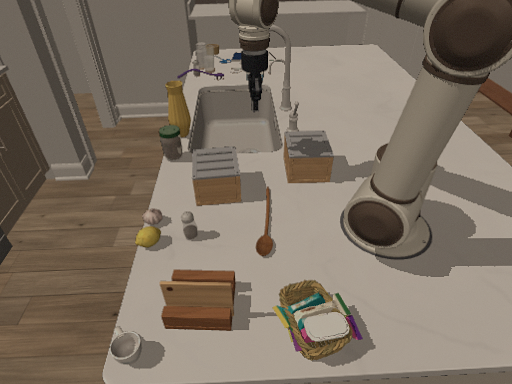

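The insert fills slot c flush, showing as a grey strip at top px (328,153). The board at side px (198,293) and the shaker at (189,225) haven't moved. Handing in.

```bash
python3 -c "
from workcell import bot
print(bot.job_done(), bot.get_obs()['time'])"
```

```text
the job is handed in; nothing more can be done
the job is handed in; nothing more can be done
```

The slicer insert is home in bay c of the farther case, and I handed the job in at about 18.7 s of the 59 s allowed. I felt the bays with the insert held. Bays a and b both stopped it hard at about 37 mm depth, with 36–42 N at the wrist. Bay c let it through, and I pushed it down with the shut fingers.

**Last checks:**
- **Insert depth:** the fingertips stopped at z = 0.111 m, 1 mm above the lid. The pictures show the insert filling slot c level with the lid.
- **Other objects:** the chopping board and salt shaker look unmoved, and the robot was clear of everything.

**Disagreements:** the side camera read about 4.5 mm off the top camera across the slots. I relied on the top camera together with the arm's own position readings. The insert briefly touched the mouth edges of bays b (about 6 N) and c (about 16 N) before I corrected its position. No check failed at the end.

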